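Turn the drawing leaf over on the assembly bench

ROBOT

A 6-joint arm with a two-finger parallel gripper is mounted at the origin on the work surface. World frame = base frame: x ahead of the robot, y to its left, z up, the work surface at z = 0. Lengths are in mm, angles in rad, forces in N, time in s.
With the tool pointing down it reaches from about 300 to 1000 mm from the base axis. Payload 5.1 kg.
Tool frame: the origin (TCP) lies midway between the tips of the shut fingers; the grasp point (between the pads) lies 19 mm behind it (bot.grasp_offset is the z of the grasp point in the tool frame, in mm); z points along the fingers, y is the line along which they close (so a half turn about z gives the same grasp; the last joint's range is limited). The gripper opens to 95 mm and grips with 3 to 60 N. Pads are 20 mm wide; open, the fingers measure 119 mm over their backs; the gripper's body (75 mm by 180 mm) begins 59 mm behind the grasp point.
Start: joints at [-1.287, 0.124, 1.65, -0, 1.367, -0.083], TCP at [233.077, -606.761, 185.256] pointing down, gripper open.
Joint ranges: [-2.61, 2.61], [-1.02, 2.33], [0.03, 2.71], [-1.35, 4.49], [0.32, 2.68], [-2.91, 2.91]. Speed limits (rad/s): [2.57, 2.57, 3.14, 3.14, 3.14, 3.14].

INTERFACE

Orientations are given as a rotation vector (axis times angle).
In Python, from bench import readout, capture, workorder, spot_in, masks_of, landmark_of, bot gives the robot as it stands. The module is installed in compiled form; this text tells all that it offers.
- The arm moves only by the shell command python3 -m inch 'ROWS'. ROWS is JSON, a list of rows, each a list of 5 numbers: the opening, from 0 (shut) to 1 (fully open), then the shift along the world's x, y, z in m, then the turn about the world's z in rad. In form: [[grip, tx, ty, tz, twist], ...]. A call has 1 to 5 rows; each row is the pose to reach, as a shift and turn from the pose commanded when the call began; what a row does not reach only later rows make up. A row lasts 1/10 s, in which the tool goes at most 50 mm and 8.59 degrees, less where a joint would pass 70% of its speed; a pose out of reach is approached as far as the arm can. A call with a gripper value outside its range is refused whole. The fingers move at their own pace and stop on an object; the grip force is fixed at half the most. Time passes only in rows, so rows that repeat a pose let the fingers close. It gives the time, the measured TCP pose, the force, the opening and the grip force at its end, in the units of the state.
- readout.state(): the state, without advancing time (a new reading comes with each control period).
- capture(name): name is "scene" or "top" or "wrist"; returns a dict with "pixels" (480x640x3 uint8, red, green, blue), "range_z" (480x640 float32, mm along the optical axis (not along the pixel's ray), 0 where there is no reading), "K" (3x3 intrinsics, pixels), "k1" (the pictures are not rectified: a ray, as slopes to the right and down, at radius r is drawn at 1 + k1 r^2 times it, then the intrinsics apply), "world_from_camera" (4x4, takes a point from camera to world coordinates); the wrist camera has in their place "T_tool_cam" (4x4, takes a point from camera to tool coordinates, whose origin is the TCP and whose axes are the flange's). Camera axes: x right, y up, looking along -z (the intrinsics and any distortion apply to the point x, -y, -z); pixel columns grow to the right and rows downward; lengths in mm; the calibration is good to about 2 mm. A picture is of the moment at which its call begins: read the wrist's pose just before it.
- workorder.hand_in(): hands the job in; it is judged then, once.
Trained networks look in a picture, given as the dict that the camera call returned (one of the last four; its "shot" number tells which), for a name from the list of things; names that differ only in an ending like _2 or _b are one class to them, and where a whole thing is asked for, a point or a joint stands for the part that bears it (a point fixed in the world has none). Each returns a list of dicts, best first, with "confidence" (0 to 1); they miss things now and then, are a little off and sometimes report something else, mostly with a low value. They report only what shows in the picture. A call takes as long as a camera call.
- spot_in(target, picture): "location" ([x, y, z] in mm, in world coordinates, good to about 4 mm: the middle of the surface that is visible of it).
- masks_of(target, picture): "pixels" (480x640 bool, what is visible of it).
- landmark_of(target, picture): "location" ([x, y, z] in mm, in world coordinates, good to about 4 mm: a listed point, or the origin of a listed thing).
The state is a dict: "time": time; "joints": joint angles; "qvel": joint speeds; "tau": joint torques, N m; "eef_pos": TCP position; "ee_rot": TCP orientation; "force": force on the tool from outside, world axes, zero at the start; "wrist_torque": the same for the moment, N m; "opening": opening from 0.0 (shut) to 1.0 (fully open); "finger_force": force on a finger pad.
Only numpy, scipy, OpenCV 4.12 (cv2) and the standard library are available. Lean on these libraries where they do the work, as an engineer would, in place of code of your own. Each camera call takes 0.05 s, during which the arm holds its last target. There are 200 camera calls.

TASK

Turn the stiff hinged drawing leaf over its spine so that it lies flat on the other side of its stand. The tall jar stands where the leaf will come down, so before turning the leaf slide the jar along the bench until it is completely out from under that place, and leave it standing upright. Do it all by pushing with the fingertips: do not pick the jar up, and leave the other things where they are.

Things in the scene. Friction and masses are not known exactly. Their poses are not given: they have to be found in the camera images.
- stand: Fixed drawing stand: a low pedestal 150 x 96 mm at the foot (aluminium top plate 130 x 92 mm, its top 50 mm above the bench). Origin at the centre of its underside on the bench; its x axis runs along the spine, z is up. At the start the leaf lies on the +y side; the leaf must end on the -y side.
- spine (a point): Middle of the leaf's hinge line (the spine), 56 mm above the bench over the stand's origin; the hinge line is parallel to the stand's x axis. Axes as the stand's.
- leaf (a joint): Angle of the leaf about the spine, rad: 0 = flat on the stand's +y side, 1.57 = upright, 3.14 = flat on the -y side (both ends are hard stops). It starts between 0 and 0.25. The hinge is stiff: the leaf stays at whatever angle it is left; about 1 to 3 N at the free edge moves it.
- leaf_edge (a point): Middle of the leaf's free edge, 118 mm from the spine. The leaf is a bare aluminium plate with a paper drawing on each face, 124 mm along the spine, 4 mm thick, about 140 g; its mid-plane passes through the spine, so flat it lies 54 to 58 mm above the bench and reaches about 70 mm out past the pedestal, with free space below for a finger to get under the edge. The point's y axis points from the spine to the free edge, x along the spine.
- jar: The tall amber glass jar with a white cap, 44 mm diameter, 82 mm tall, about 160 g, loose, standing on the bench on the stand's -y side, 85 to 105 mm from the spine, within 30 mm of the stand's middle along the spine, so that the leaf cannot lie down. Origin at the centre of its underside. Out of the way means that no part of it is within the outline of the turned leaf (124 mm along the spine, 118 mm from the spine).
- short_jar: Bystander: a like jar but only 45 mm tall, 44 mm diameter; origin at the centre of its underside. Near the leaf's start side.
- heatsink: Bystander: finned aluminium block 44 x 34 x 26 mm, beyond the far end of the leaf's landing place; origin at the centre of its underside.
- cup: Bystander: open steel cup, 60 mm diameter, 60 mm tall, beyond the far end of the leaf's start side; origin at the centre of its underside.
- lens_ring: Bystander: flat aluminium ring, 80 mm outside diameter, 12 mm high, on the bench beyond the landing place; origin at the centre of its underside.
- screwdriver: Bystander: screwdriver lying at the robot's left; origin at its middle underneath.
- wrench: Bystander: wrench lying at the robot's right; origin at its middle underneath.

How it is judged:
By the outcome, as a careful person would: the job done as asked, in the order asked, and still so for the second after the job is handed in, with the robot touching nothing.
It also fails if it takes over 64 s, if anything falls off the work surface, if the arm or the gripper's body presses on something with over 40 N, if the wrist force passes 120 N, or if a joint passes its speed limit or range.

## Working session

There is one attempt and no reset: what is moved stays moved. The work goes in short steps, Python scripts to look and compute and a shell command to move; the robot and the scene stay as the last step left them, time stands still between calls to the robot, and variables do not carry over. Pictures are saved under pics/ and viewed, at most 10 in all, crops included, and the job is handed in when it is done.

```bash
mkdir -p pics; python3 - <<'E'
from bench import *
import cv2,numpy as np
s=readout.state();print(s['time'],s['eef_pos'],s['ee_rot'],s['opening'])
for c in ('scene','top'):
    p=capture(c);cv2.imwrite(f'pics/{c}0.png',p['pixels'][:,:,::-1])
    for n in ['stand','spine','leaf_edge','jar','short_jar','heatsink','cup','lens_ring','screwdriver','wrench']:
        r=landmark_of(n,p);print(c,n,[(np.round(d['location']).tolist(),round(d['confidence'],2)) for d in r[:2]])
E
```

```text
0.0 [ 232.88134592 -606.10146595  183.99408945] [-3.08688786e+00 -5.72572794e-01  3.60143358e-04] 0.9955659458620958
scene stand [([594.0, 9.0, 3.0], 0.58)]
scene spine [([592.0, 4.0, 61.0], 0.8)]
scene leaf_edge [([634.0, 120.0, 71.0], 0.68)]
scene jar [([542.0, -65.0, -2.0], 0.66), ([595.0, 7.0, 0.0], 0.47)]
scene short_jar [([484.0, 90.0, -2.0], 0.96), ([561.0, -220.0, 6.0], 0.23)]
scene heatsink [([731.0, -132.0, 0.0], 0.84)]
scene cup [([766.0, 25.0, 0.0], 0.86)]
scene lens_ring [([559.0, -220.0, 4.0], 0.87), ([480.0, 93.0, 0.0], 0.62)]
scene screwdriver [([424.0, 456.0, 6.0], 0.66)]
scene wrench [([367.0, -451.0, 2.0], 0.61)]
top stand [([597.0, 6.0, -4.0], 0.82)]
top spine [([600.0, 4.0, 55.0], 0.67)]
top leaf_edge [([637.0, 119.0, 68.0], 0.95), ([601.0, 5.0, 55.0], 0.54)]
top jar [([540.0, -68.0, -1.0], 0.73), ([727.0, -134.0, -1.0], 0.27)]
top short_jar [([482.0, 88.0, -3.0], 0.65)]
top heatsink [([724.0, -133.0, 1.0], 0.7)]
top cup [([768.0, 19.0, -4.0], 0.74)]
top lens_ring [([564.0, -223.0, -0.0], 0.51), ([599.0, 4.0, 55.0], 0.4)]
top screwdriver [([426.0, 452.0, -2.0], 0.72)]
top wrench [([370.0, -452.0, 1.0], 0.9), ([480.0, 86.0, -1.0], 0.17)]
```

View pics/top0.png

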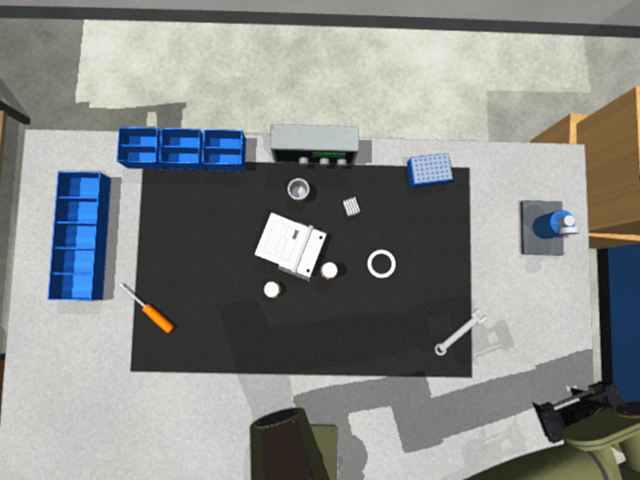

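View pics/scene0.png

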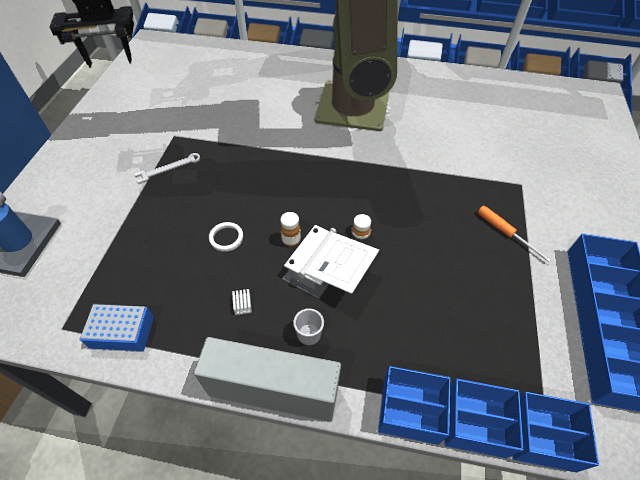

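The top view shows the leaf at about (290,240), the jar at (330,270), the short jar at (272,289), the ring at (381,264), the heatsink at (351,206) and the cup at (298,188). The network positions agree with this. The stand yaw is about -0.33 rad, and the jar sits at about (-32,-85) in the stand frame. I'll push the jar along the stand's -x, cradled between two part-open fingers.

```bash
for i in 1 2 3; do :; done; python3 -m inch '[[0.32,0.119,0.174,0,-0.233],[0.32,0.119,0.174,0,-0.233],[0.32,0.119,0.174,0,-0.233],[0.32,0.119,0.174,0,-0.233],[0.32,0.119,0.174,0,-0.233]]' && python3 -m inch '[[0.32,0.119,0.174,0,-0.233],[0.32,0.119,0.174,0,-0.233],[0.32,0.119,0.174,0,-0.233],[0.32,0.119,0.174,0,-0.233],[0.32,0.119,0.174,0,-0.233]]' && python3 -m inch '[[0.32,0.119,0.174,0,-0.233],[0.32,0.119,0.174,0,-0.233],[0.32,0.119,0.174,0,-0.233],[0.32,0.119,0.174,0,-0.233],[0.32,0.119,0.174,0,-0.233]]'
cat > h.py <<'E'
from bench import *
import cv2,numpy as np
from scipy.spatial.transform import Rotation as R
def cloud(p,T=None):
    v,u=np.mgrid[:480,:640]; K=p['K']
    pts=np.stack([u,v],-1).reshape(-1,1,2).astype(float)
    n=cv2.undistortPoints(pts,K,np.array([p['k1'],0,0,0,0.])).reshape(480,640,2)
    z=p['range_z']; c=np.stack([n[...,0]*z,-n[...,1]*z,-z,np.ones_like(z)],-1)
    if T is None: T=p['world_from_camera']
    return (c@T.T)[...,:3]
def tool(s):
    T=np.eye(4);T[:3,:3]=R.from_rotvec(s['ee_rot']).as_matrix();T[:3,3]=s['eef_pos'];return T
E
python3 - <<'E'
from h import *
s=readout.state();print(s['time'],s['eef_pos'],s['ee_rot'],s['opening'],s['force'])
print('tool y',R.from_rotvec(s['ee_rot']).as_matrix()[:,1])
p=capture('wrist');C=cloud(p,tool(s)@p['T_tool_cam']);cv2.imwrite('pics/w1.png',p['pixels'][:,:,::-1])
for n in ['jar','leaf','stand']:
    for m in masks_of(n,p)[:1]:
        q=C[m['pixels']&(p['range_z']>0)];print(n,m['confidence'],len(q),q.min(0),q.max(0),np.median(q,0))
        if n=='leaf':
            q=q[q[:,2]>50]
            r=cv2.minAreaRect(q[:,:2].astype(np.float32));print(r)
p=capture('top');C=cloud(p)
for n in ['jar','leaf','stand']:
    for m in masks_of(n,p)[:1]:
        q=C[m['pixels']&(p['range_z']>0)];print(n,m['confidence'],len(q),np.percentile(q,[2,50,98],axis=0))
        if n=='leaf':
            q=q[q[:,2]>50]
            print(cv2.minAreaRect(q[:,:2].astype(np.float32)))
            A=np.c_[q[:,:2],np.ones(len(q))];print('plane',np.linalg.lstsq(A,q[:,2],rcond=None)[0])
for n in ['spine','leaf_edge','jar','stand']: print(n,[(np.round(d['location']),round(d['confidence'],2)) for d in landmark_of(n,p)[:1]])
E
```

```text
time: 1.6
eef_pos: [354.2, -429.3, 185.4]
ee_rot: [-3.133, -0.217, -0.001]
force: [-0.2, -0.8, -0.8]
opening: 0.641
finger_force: 0.0
time: 2.1
eef_pos: [472.8, -256.0, 185.5]
ee_rot: [-3.138, 0.15, -0.001]
force: [-0.8, -0.8, 0.8]
opening: 0.325
finger_force: 0.0
time: 2.6
eef_pos: [591.8, -82.5, 185.2]
ee_rot: [-3.099, 0.515, -0.001]
force: [0.1, -1.5, 0.9]
opening: 0.317
finger_force: 0.0
2.6 [591.8170522  -82.49368824 185.21780172] [-3.09879464e+00  5.14622720e-01 -6.62140562e-04] 0.31679691583713 [ 0.13428068 -1.52617404  0.8643634 ]
tool y [-3.23229084e-01 -9.46320655e-01 -4.20653978e-04]
jar 0.64 3336 [484.70069618 -91.58884662   0.5945104 ] [561.21267829 -33.16923245  84.81687913] [548.22821625 -71.65049903  81.88597906]
leaf 0.59 22307 [537.01599914 -18.62203      0.70624512] [693.05003935 183.64455455  76.94422449] [620.14897443  58.0184678   66.92494688]
((615.3065795898438, 59.43994140625), (122.4482650756836, 124.59954833984375), 70.20228576660156)
stand 0.63 33073 [ 5.16650200e+02 -6.62113787e+01  1.10696219e-01] [693.87244645 183.30488149 225.96838434] [617.13222993  31.18662468  63.04546002]
jar 0.5 198 [[520.1505067  -88.65471985  41.21276139]
 [539.03082748 -68.79003909  81.84383328]
 [558.38599439 -50.19488079  87.11511932]]
leaf 0.84 1684 [[553.48128101  11.60926623  57.84629578]
 [611.51706586  63.36136764  67.42801134]
 [678.71199246 124.05956311  76.70278252]]
((616.70361328125, 59.827178955078125), (118.96377563476562, 121.74433898925781), 70.0981674194336)
plane [ 0.04509605  0.12598992 31.70467014]
stand 0.74 2241 [[528.86192453 -11.74806136   5.6887683 ]
 [601.5578182   52.89352085  65.77457064]
 [680.94509446 121.75986217  77.01568767]]
spine [(array([599.,   3.,  56.]), 0.72)]
leaf_edge [(array([637., 116.,  71.]), 0.73)]
jar [(array([542., -68.,  -0.]), 0.59)]
stand [(array([595.,   9.,  -3.]), 0.8)]
```

```bash
python3 -m inch '[[0.32,-0.001,-0.004,-0.04,-0.02],[0.32,-0.001,-0.004,-0.08,-0.02],[0.32,-0.001,-0.004,-0.12,-0.02],[0.32,-0.001,-0.004,-0.160,-0.02],[0.32,-0.001,-0.004,-0.160,-0.02]]' && python3 -m inch '[[0.32,-0.008,0.003,0,0],[0.32,-0.014,0.005,0,0],[0.32,-0.019,0.007,0,0],[0.32,-0.023,0.0083,0,0],[0.32,-0.027,0.0097,0,0]]' && python3 -m inch '[[0.32,-0.005,0.0018,0,0],[0.32,-0.01,0.0036,0,0],[0.32,-0.015,0.0054,0,0],[0.32,-0.02,0.0072,0,0],[0.32,-0.025,0.009,0,0]]'
python3 - <<'E'
from h import *
p=capture('scene');cv2.imwrite('pics/s2.png',cv2.resize(p['pixels'][150:350,170:430,::-1],None,fx=3,fy=3))
for n in ['jar']: print(n,[(np.round(d['location']),round(d['confidence'],2)) for d in landmark_of(n,p)[:1]])
E
```

```text
time: 3.7
eef_pos: [583.4, -87.6, 18.6]
ee_rot: [-3.092, 0.551, 0.02]
force: [-0.8, 0.9, -0.6]
opening: 0.322
finger_force: 0.0
time: 4.2
eef_pos: [562.5, -79.1, 26.7]
ee_rot: [3.093, -0.55, 0.004]
force: [-0.7, -0.7, -0.8]
opening: 0.319
finger_force: 0.0
time: 4.7
eef_pos: [542.2, -70.6, 30.1]
ee_rot: [-3.092, 0.551, -0.018]
force: [4.0, 1.3, 15.0]
opening: 0.318
finger_force: 6.5
jar [(array([537., -65.,   6.]), 0.71)]
```

View pics/s2.png

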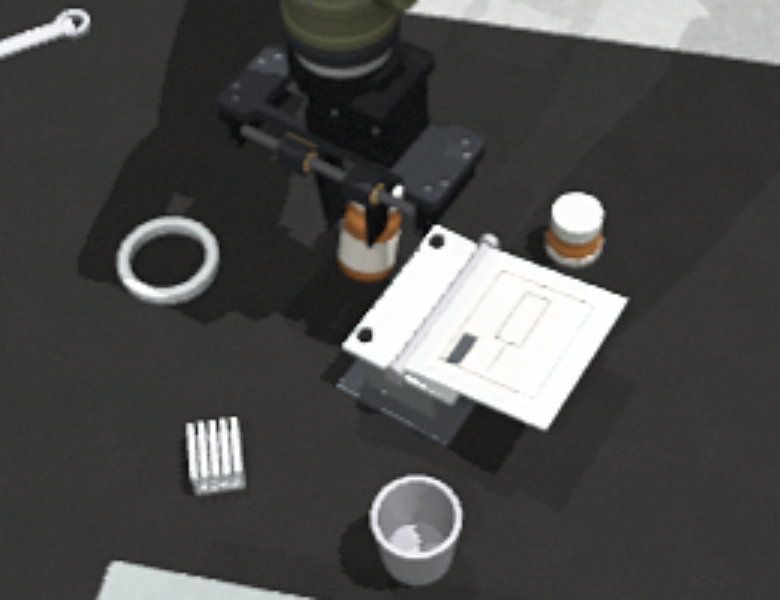

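The crop shows a finger in front of the jar at (378,230). The force has a 15 N upward part, which I didn't expect, so I'll look closer before pushing further.

```bash
python3 - <<'E'
from h import *
s=readout.state();print(s['time'],s['eef_pos'],s['force'],s['wrist_torque'],s['opening'],s['finger_force'])
p=capture('wrist');cv2.imwrite('pics/w2.png',p['pixels'][:,:,::-1])
s=readout.state();C=cloud(p,tool(s)@p['T_tool_cam'])
for m in masks_of('jar',p)[:1]:
    q=C[m['pixels']&(p['range_z']>0)];print(m['confidence'],len(q),np.percentile(q,[2,50,98],axis=0))
p=capture('top');C=cloud(p)
for m in masks_of('jar',p)[:1]:
    q=C[m['pixels']&(p['range_z']>0)];print(m['confidence'],len(q),np.percentile(q,[2,50,98],axis=0))
s=readout.state();print(s['time'],s['eef_pos'],s['force'])
E
```

```text
4.8 [541.85320986 -70.52663301  30.24602395] [ 3.2432232   0.90743322 12.46323335] [ 0.32568082 -0.57414291 -0.07473176] 0.31943881649800704 5.903297943295911
0.78 9402 [[499.20509083 -86.4080802   17.64126348]
 [537.44551684 -68.83546026  62.16184421]
 [555.30239793 -47.86610479  87.10390024]]
5.0 [542.1295552  -70.65666284  30.19269371] [ 3.49254486  0.07715613 11.94016041]
```

View pics/w2.png

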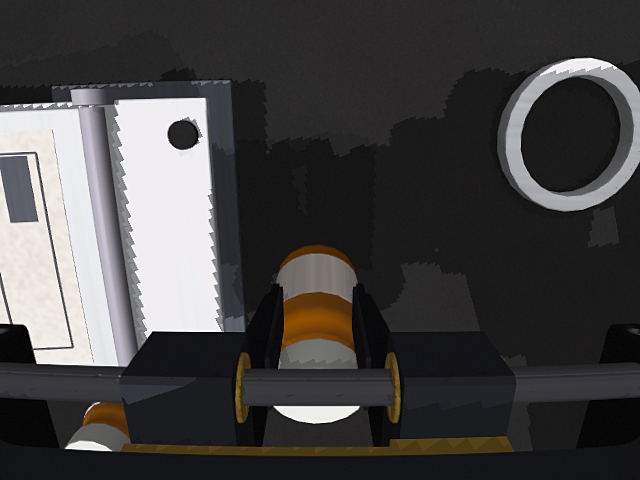

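The wrist view shows the jar (cap at (318,400), base at (318,250)) leaning toward -x and wedged between the fingers. I'll back off gently so it settles, then push lower with a narrower gap.

```bash
python3 -m inch '[[0.32,0.005,-0.0018,0,0],[0.32,0.01,-0.0036,0,0],[0.32,0.015,-0.0054,0,0],[0.32,0.022,-0.008,0,0],[0.32,0.03,-0.0108,0,0]]' && python3 -m inch '[[0.15,0.01,-0.0036,0,0],[0.15,0.01,-0.0036,0,0],[0.15,0.01,-0.0036,0,0]]'
python3 - <<'E'
from h import *
s=readout.state();print(s['time'],s['eef_pos'],s['force'],s['opening'])
p=capture('wrist');cv2.imwrite('pics/w3.png',p['pixels'][:,:,::-1]);C=cloud(p,tool(s)@p['T_tool_cam'])
for m in masks_of('jar',p)[:1]:
    q=C[m['pixels']&(p['range_z']>0)];print(m['confidence'],len(q),np.percentile(q,[1,50,99],axis=0))
    t=q[q[:,2]>78];print(len(t),t.min(0),t.max(0),np.ptp(t[:,2]))
p=capture('scene')
for n in ['jar']: print(n,[(np.round(d['location']),round(d['confidence'],2)) for d in landmark_of(n,p)[:2]])
E
```

```text
time: 5.5
eef_pos: [566.3, -80.8, 24.3]
ee_rot: [3.093, -0.55, -0.004]
force: [-0.6, 0.4, -0.5]
opening: 0.321
finger_force: 0.0
time: 5.8
eef_pos: [576.7, -84.5, 24.6]
ee_rot: [-3.093, 0.551, 0.002]
force: [0.1, 0.5, -0.4]
opening: 0.165
finger_force: 0.0
5.8 [576.74607021 -84.48631706  24.58640674] [ 0.10451775  0.54788516 -0.44528433] 0.16532630722012576
0.7 4726 [[526.26493718 -85.17061748   7.17177304]
 [551.49558112 -74.65249695  65.40685161]
 [561.2736893  -57.35506502  83.85274815]]
2309 [523.74198268 -90.53393548  81.23439756] [599.58361444 -54.76379077 149.06564408] 67.83124652139222
jar [(array([539., -66.,   2.]), 0.64)]
```

View pics/w3.png

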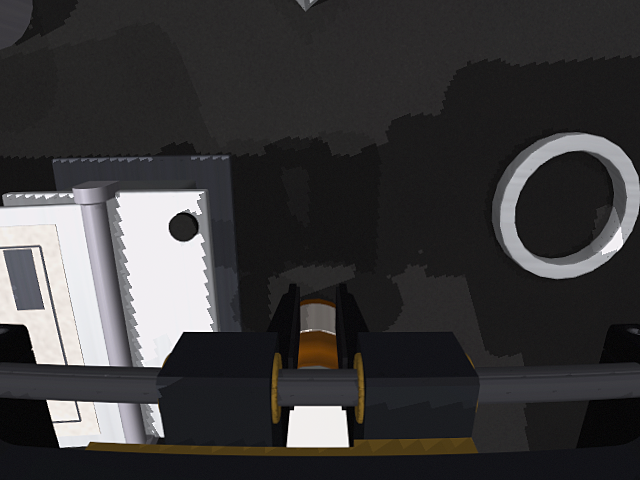

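The jar is upright again (label at (320,318)) and roughly where it started. I'll lower to z≈13, centre on it and push slowly.

```bash
python3 -m inch '[[0.15,0.001,0.003,-0.004,0],[0.15,0.001,0.003,-0.008,0],[0.15,0.001,0.003,-0.012,0],[0.15,0.001,0.003,-0.012,0]]' && python3 -m inch '[[0.15,-0.003,0.0011,0,0],[0.15,-0.006,0.0022,0,0],[0.15,-0.009,0.0033,0,0],[0.15,-0.012,0.0043,0,0],[0.15,-0.015,0.0054,0,0]]' && python3 -m inch '[[0.15,-0.003,0.0011,0,0],[0.15,-0.006,0.0022,0,0],[0.15,-0.009,0.0033,0,0],[0.15,-0.012,0.0043,0,0],[0.15,-0.015,0.0054,0,0]]'
python3 - <<'E'
from h import *
p=capture('scene');C=cloud(p)
for n in ['jar']: print(n,[(np.round(d['location']),round(d['confidence'],2)) for d in landmark_of(n,p)[:2]])
for m in masks_of('jar',p)[:1]:
    q=C[m['pixels']&(p['range_z']>0)];print(m['confidence'],len(q),np.percentile(q,[1,50,99],axis=0))
cv2.imwrite('pics/s4.png',cv2.resize(p['pixels'][150:350,170:430,::-1],None,fx=3,fy=3))
E
```

```text
time: 6.4
eef_pos: [577.2, -81.2, 12.2]
ee_rot: [-3.093, 0.55, 0.003]
force: [-1.0, -0.8, 0.6]
opening: 0.148
finger_force: 0.0
time: 6.9
eef_pos: [563.9, -76.4, 14.3]
ee_rot: [3.093, -0.55, 0.004]
force: [1.2, -1.2, 1.2]
opening: 0.147
finger_force: 1.1
time: 7.4
eef_pos: [551.3, -71.8, 16.2]
ee_rot: [3.092, -0.55, 0.012]
force: [4.3, -3.9, 11.6]
opening: 0.151
finger_force: 4.7
jar [(array([537., -65.,   5.]), 0.62)]
0.55 187 [[525.49113667 -83.38174684  12.25755535]
 [544.470863   -53.73115867  30.71032478]
 [554.86326081 -41.45343607  68.80336662]]
```

View pics/s4.png

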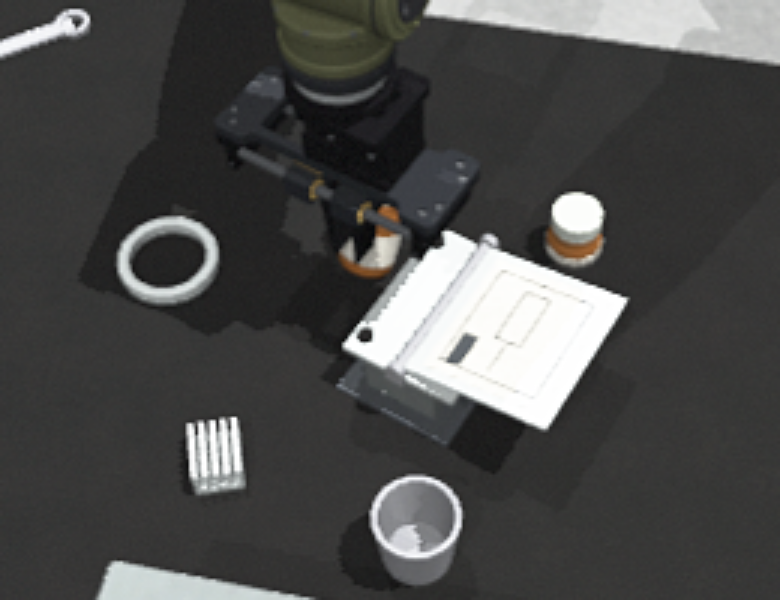

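The jar (base at (370,260)) is only tilting and hasn't slid. The force is steeply downward, so the gripper is pressing on the cap, and the fingers are probably thicker higher up. I'll back off and measure the finger profile.

```bash
python3 -m inch '[[0.15,0.005,-0.0018,0,0],[0.15,0.01,-0.0036,0,0],[0.15,0.017,-0.006,0,0],[0.15,0.025,-0.009,0,0],[0.15,0.034,-0.012,0,0]]' && python3 -m inch '[[0.5,0.01,-0.004,0.01,0],[0.5,0.02,-0.008,0.05,0],[0.5,0.02,-0.008,0.1,0],[0.5,0.02,-0.008,0.12,0],[0.5,0.02,-0.008,0.12,0]]'
python3 - <<'E'
from h import *
s=readout.state();print(s['eef_pos'])
p=capture('wrist');print(p['T_tool_cam'])
C=cloud(p,p['T_tool_cam']).reshape(-1,3)[p['range_z'].ravel()>0]
for z in range(-140,5,8):
    q=C[(C[:,2]>=z)&(C[:,2]<z+8)&(abs(C[:,0])<70)&(abs(C[:,1])<95)]
    if len(q):print(z,len(q),np.percentile(q,[1,50,99],axis=0).round()[:,:2].tolist())
C=cloud(p,tool(s)@p['T_tool_cam'])
for m in masks_of('jar',p)[:1]:
    q=C[m['pixels']&(p['range_z']>0)];q=q[q[:,2]<95];print(m['confidence'],len(q),np.percentile(q,[1,50,99],axis=0))
    t=q[q[:,2]>78];print(len(t),cv2.minEnclosingCircle(t[:,:2].astype(np.float32)))
E
```

```text
time: 8.05
eef_pos: [582.1, -82.7, 12.5]
ee_rot: [-3.093, 0.55, 0.002]
force: [0.4, 0.4, 0.4]
opening: 0.154
finger_force: 0.0
time: 8.55
eef_pos: [606.0, -91.7, 139.5]
ee_rot: [3.092, -0.55, 0.016]
force: [0.2, -0.5, -0.6]
opening: 0.478
finger_force: 0.0
[606.04309686 -91.70080322 139.51772988]
[[ 6.10669024e-04  9.54543076e-01  2.98072377e-01  8.49583615e+01]
 [ 9.99999807e-01 -6.16224359e-04 -7.53381152e-05  4.24148533e-02]
 [ 1.11765984e-04  2.98072366e-01 -9.54543269e-01 -2.00358946e+02]
 [ 0.00000000e+00  0.00000000e+00  0.00000000e+00  1.00000000e+00]]
-140 8662 [[18.0, -45.0], [22.0, 10.0], [35.0, 46.0]]
-132 25897 [[14.0, -71.0], [28.0, -2.0], [36.0, 74.0]]
-124 13346 [[5.0, -75.0], [30.0, 2.0], [36.0, 75.0]]
-116 6075 [[-3.0, -77.0], [27.0, 24.0], [36.0, 79.0]]
-108 590 [[-10.0, -75.0], [-0.0, 0.0], [27.0, 75.0]]
-100 502 [[-11.0, -29.0], [-4.0, 24.0], [12.0, 29.0]]
-92 987 [[-11.0, -31.0], [11.0, -23.0], [13.0, 31.0]]
-84 1024 [[2.0, -33.0], [12.0, 23.0], [12.0, 33.0]]
-76 946 [[-3.0, -32.0], [11.0, 23.0], [12.0, 33.0]]
-68 861 [[-8.0, -32.0], [11.0, -23.0], [13.0, 32.0]]
-60 729 [[-10.0, -31.0], [11.0, -23.0], [12.0, 30.0]]
-52 584 [[-9.0, -30.0], [11.0, 23.0], [13.0, 30.0]]
-44 446 [[-10.0, -29.0], [10.0, -23.0], [12.0, 29.0]]
-36 280 [[-9.0, -27.0], [7.0, 0.0], [12.0, 27.0]]
0.98 4570 [[520.87560103 -91.2188512    6.69762576]
 [549.62601452 -72.78584771  80.8064475 ]
 [560.72041104 -51.52891155  83.98049015]]
2397 ((538.7919311523438, -69.54510498046875), 20.63973045349121)
```

```bash
python3 - <<'E'
from h import *
s=readout.state();T=np.linalg.inv(tool(s));print(s['eef_pos'])
for c in ('scene','top','wrist'):
    p=capture(c);C=cloud(p) if c!='wrist' else cloud(p,tool(s)@p['T_tool_cam'])
    q=C[p['range_z']>0]@T[:3,:3].T+T[:3,3]
    q=q[(abs(q[:,0])<25)&(abs(q[:,1])<50)&(q[:,2]<40)&(q[:,2]>-90)]
    for z in range(-90,40,10):
        b=q[(q[:,2]>=z)&(q[:,2]<z+10)]
        if len(b):print(c,z,len(b),b[:,0].min().round(),b[:,0].max().round(),b[:,1].min().round(),b[:,1].max().round())
p=capture('scene');cv2.imwrite('pics/s5.png',cv2.resize(p['pixels'][130:290,200:400,::-1],None,fx=4,fy=3.75))
E
```

```text
[602.44718461 -90.8087924  133.58561073]
scene -90 39 -12.0 12.0 -35.0 34.0
scene -80 52 -4.0 13.0 -35.0 34.0
scene -70 62 -10.0 12.0 -33.0 33.0
scene -60 61 -12.0 11.0 -33.0 30.0
scene -50 56 -12.0 12.0 -32.0 29.0
scene -40 45 -11.0 11.0 -29.0 28.0
scene -30 1 6.0 6.0 24.0 24.0
wrist -90 1336 -12.0 13.0 -34.0 34.0
wrist -80 1244 -4.0 13.0 -34.0 34.0
wrist -70 1100 -10.0 13.0 -33.0 33.0
wrist -60 889 -10.0 13.0 -32.0 32.0
wrist -50 694 -10.0 13.0 -31.0 31.0
wrist -40 483 -10.0 12.0 -29.0 29.0
wrist -30 6 -3.0 11.0 -24.0 27.0
```

View pics/s5.png

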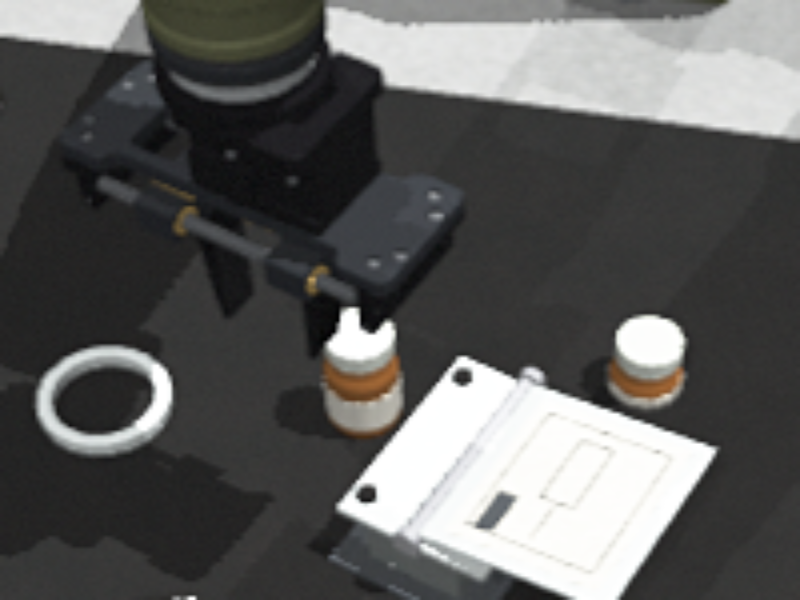

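The crop shows the finger tips at about (232,315) and (318,355). Depth in both cameras puts them about 31 mm short of the reported TCP, so my pushes were really at 43–56 mm height. Correcting by 31 mm, I'll push with the tips at about 15 mm (TCP z ≈ -16).

```bash
python3 -m inch '[[0.15,0,0,-0.03,0],[0.15,0,0,-0.06,0],[0.15,0,0,-0.09,0],[0.15,0,0,-0.105,0],[0.15,0,0,-0.115,0]]' && python3 -m inch '[[0.15,0,0,-0.01,0],[0.15,0,0,-0.02,0],[0.15,0,0,-0.028,0],[0.15,0,0,-0.034,0],[0.15,0,0,-0.034,0]]' && python3 -m inch '[[0.15,-0.008,0.0029,0,0],[0.15,-0.016,0.0058,0,0],[0.15,-0.024,0.0087,0,0],[0.15,-0.030,0.0108,0,0],[0.15,-0.034,0.0123,0,0]]' && python3 -m inch '[[0.15,-0.004,0.0014,0,0],[0.15,-0.008,0.0029,0,0],[0.15,-0.012,0.0043,0,0],[0.15,-0.016,0.0058,0,0],[0.15,-0.020,0.0072,0,0]]'
python3 - <<'E'
from h import *
p=capture('scene');C=cloud(p)
print([(np.round(d['location']),round(d['confidence'],2)) for d in landmark_of('jar',p)[:2]])
s=readout.state();T=np.linalg.inv(tool(s));q=C[p['range_z']>0];q=q[(abs(q[:,0]-s['eef_pos'][0])<70)&(abs(q[:,1]-s['eef_pos'][1])<60)]@T[:3,:3].T+T[:3,3]
print(s['eef_pos'],s['force'])
E
```

```text
time: 9.35
eef_pos: [600.5, -90.3, 15.7]
ee_rot: [-3.093, 0.55, 0.006]
force: [-1.4, 0.0, 0.1]
opening: 0.164
finger_force: 0.0
time: 9.85
eef_pos: [601.6, -90.6, -16.5]
ee_rot: [-3.093, 0.55, 0.002]
force: [0.7, 0.2, -0.5]
opening: 0.152
finger_force: 0.0
time: 10.35
eef_pos: [567.7, -78.3, -15.4]
ee_rot: [3.093, -0.55, 0.002]
force: [1.0, -1.2, -0.5]
opening: 0.154
finger_force: 0.7
time: 10.85
eef_pos: [548.1, -71.1, -15.5]
ee_rot: [-3.093, 0.55, -0.001]
force: [1.7, -0.3, 0.9]
opening: 0.152
finger_force: 0.8
[(array([520., -58.,   2.]), 0.57)]
[547.45825728 -70.91040955 -15.81320836] [ 0.2259487   0.18083133 -0.13211811]
```

The jar is sliding. Next I'll push the remaining ~58 mm.

```bash
python3 -m inch '[[0.15,-0.004,0.0014,0,0],[0.15,-0.009,0.0032,0,0],[0.15,-0.015,0.0054,0,0],[0.15,-0.021,0.0076,0,0],[0.15,-0.027,0.0098,0,0]]' && python3 -m inch '[[0.15,-0.006,0.0022,0,0],[0.15,-0.012,0.0043,0,0],[0.15,-0.018,0.0065,0,0],[0.15,-0.024,0.0087,0,0],[0.15,-0.029,0.0105,0,0]]' && python3 -m inch '[[0.15,0.01,-0.0036,0,0],[0.15,0.025,-0.009,0,0],[0.15,0.025,-0.009,0.04,0],[0.15,0.025,-0.009,0.09,0],[0.15,0.025,-0.009,0.14,0]]'
python3 - <<'E'
from h import *
st=np.array([597,6]);X=np.array([.94,-.34]);Y=np.array([.34,.94])
s=readout.state();print(s['eef_pos'],s['time'])
for c in ('wrist','scene','top'):
    p=capture(c);C=cloud(p) if c!='wrist' else cloud(p,tool(s)@p['T_tool_cam'])
    for n in ['jar','short_jar']:
        for d in landmark_of(n,p)[:1]:
            l=d['location'];print(c,n,np.round(l),round(d['confidence'],2),'stand',(l[:2]-st)@X,(l[:2]-st)@Y)
    for m in masks_of('jar',p)[:1]:
        q=C[m['pixels']&(p['range_z']>0)];t=q[(q[:,2]>76)&(q[:,2]<90)];print(len(t),np.percentile(t[:,2],[2,98]) if len(t) else '',cv2.minEnclosingCircle(t[:,:2].astype(np.float32)) if len(t) else '')
    if c!='wrist':
      for m in masks_of('leaf',p)[:1]:
        q=C[m['pixels']&(p['range_z']>52)];q=q[(q[:,2]>52)&(q[:,2]<90)];print('leaf',cv2.minAreaRect(q[:,:2].astype(np.float32)),np.linalg.lstsq(np.c_[q[:,:2],np.ones(len(q))],q[:,2],rcond=None)[0])
E
```

```text
time: 11.45
eef_pos: [520.5, -61.2, -15.7]
ee_rot: [3.093, -0.55, 0.0]
force: [1.4, 0.5, 0.0]
opening: 0.148
finger_force: 0.7
time: 11.95
eef_pos: [491.6, -50.7, -15.7]
ee_rot: [-3.093, 0.55, -0.0]
force: [1.7, -1.8, -0.2]
opening: 0.151
finger_force: 0.7
time: 12.45
eef_pos: [516.6, -59.9, 124.8]
ee_rot: [-3.093, 0.551, 0.005]
force: [0.8, -0.3, 0.4]
opening: 0.153
finger_force: 0.0
[516.57806692 -59.87229374 124.76434924] 12.45
wrist jar [464. -41.   1.] 0.63 stand -109.01399999999997 -89.17799999999998
1767 [77.52437871 83.84693518] ((461.7705078125, -40.048152923583984), 20.003644943237305)
scene jar [462. -37.  -0.] 0.78 stand -112.60399999999998 -86.012
scene short_jar [480.  92.   2.] 0.58 stand -138.912 41.383999999999986
190 [77.13688264 85.39777894] ((460.94879150390625, -38.10222625732422), 20.971153259277344)
leaf ((614.6778564453125, 57.710426330566406), (122.98711395263672, 126.71989440917969), 70.57173156738281) [ 0.04436895  0.12593369 32.22015476]
top jar [461. -39.  -1.] 0.56 stand -112.12199999999997 -88.814
top short_jar [483.  87.   0.] 0.49 stand -134.35 37.29399999999999
170 [78.19474049 86.70981513] ((462.6115417480469, -40.89543151855469), 19.619382858276367)
leaf ((617.146728515625, 58.60515594482422), (121.81336975097656, 125.08256530761719), 70.29486083984375) [ 0.04729924  0.13018546 30.17765684]
```

The jar now stands upright at about (-110,-88) in the stand frame, 26 mm clear of the landing outline. Next I'll turn the gripper so the two fingers lie along the leaf's free edge, go outside that edge and descend.

```bash
python3 -m inch '[[0.35,0.015,0.023,0,0.14],[0.35,0.03,0.046,0,0.28],[0.35,0.045,0.07,0,0.42],[0.35,0.058,0.09,0,0.56],[0.35,0.064,0.1,0,0.7]]' && python3 -m inch '[[0.35,0.02,0.03,0,0.14],[0.35,0.04,0.06,0,0.28],[0.35,0.058,0.09,0,0.42],[0.35,0.065,0.1,0,0.56],[0.35,0.065,0.1,0,0.7]]' && python3 -m inch '[[0.35,0,0,0,0.1],[0.35,0,0,0,0.177],[0.35,0,0,-0.04,0.177],[0.35,0,0,-0.08,0.177],[0.35,0,0,-0.08,0.177]]'
python3 - <<'E'
from h import *
st=np.array([597,6]);X=np.array([.94,-.34]);Y=np.array([.34,.94])
s=readout.state();print(s['eef_pos'],s['time'],s['joints'],R.from_rotvec(s['ee_rot']).as_matrix()[:,1],(s['eef_pos'][:2]-st)@Y,(s['eef_pos'][:2]-st)@X)
p=capture('scene');C=cloud(p);T=np.linalg.inv(tool(s))
q=C[p['range_z']>0]@T[:3,:3].T+T[:3,3];q=q[(abs(q[:,0])<20)&(abs(q[:,1])<40)&(q[:,2]<0)&(q[:,2]>-70)]
for z in range(-70,0,10):
    b=q[(q[:,2]>=z)&(q[:,2]<z+10)]
    if len(b):print(z,len(b),b.min(0).round(),b.max(0).round())
p=capture('wrist')
C=cloud(p,tool(s)@p['T_tool_cam']);q=C[(p['range_z']>0)];q=q[(q[:,2]>50)&(q[:,2]<80)];r=np.c_[(q[:,:2]-st)@X,(q[:,:2]-st)@Y,q[:,2]]
r=r[(abs(r[:,0])<20)&(r[:,1]>30)&(r[:,1]<135)];print('edge y',np.percentile(r[:,1],99.5),r[r[:,1]>110][:,2].mean())
E
```

```text
time: 13.65
eef_pos: [581.9, 41.7, 124.2]
ee_rot: [-3.092, -0.555, -0.0]
force: [-0.6, 0.0, -1.0]
opening: 0.349
finger_force: 0.0
time: 14.15
eef_pos: [646.8, 142.0, 123.9]
ee_rot: [-2.714, -1.582, -0.0]
force: [-0.4, -0.1, -0.7]
opening: 0.346
finger_force: 0.0
time: 14.65
eef_pos: [640.6, 139.4, 37.0]
ee_rot: [-2.566, -1.802, 0.018]
force: [-0.9, -0.6, -0.4]
opening: 0.352
finger_force: 0.0
[640.57837019 139.36752159  36.97123911] 14.65 [ 1.32406180e-01  2.71846842e-01  1.74076098e+00 -7.27442392e-05
  1.14205753e+00  4.78414130e-01] [ 0.94066955 -0.33912657 -0.01157437] 140.18211616269468 -4.381289362622841
edge y 130.94319948765016 70.81234376079381
```

```bash
python3 -m inch '[[0.35,0,0,-0.008,0],[0.35,0,0,-0.014,0],[0.35,0,0,-0.016,0],[0.35,0,0,-0.016,0]]' && python3 -m inch '[[0.35,-0.0014,-0.0038,0,0],[0.35,-0.0027,-0.0075,0,0],[0.35,-0.0041,-0.0113,0,0],[0.35,-0.0051,-0.014,0,0],[0.35,-0.0061,-0.017,0,0]]' && python3 - <<'E'
from h import *
print(readout.state()['force'],readout.state()['eef_pos'])
E
```

```text
time: 15.15
eef_pos: [646.2, 140.2, 28.5]
ee_rot: [2.571, 1.806, 0.0]
force: [-0.6, -0.3, -0.6]
opening: 0.352
finger_force: 0.0
time: 15.65
eef_pos: [641.8, 127.2, 29.5]
ee_rot: [-2.569, -1.801, -0.015]
force: [4.3, 18.2, 1.0]
opening: 0.353
finger_force: 9.6
[ 4.25941936 18.22047395  0.96717413] [641.75786873 127.20911619  29.5095392 ]
```

There is firm contact, with 18 N on the edge. Now I'll lift while pressing.

```bash
python3 -m inch '[[0.35,0,0,0.004,0],[0.35,0,0,0.008,0],[0.35,0,0,0.012,0],[0.35,-0.0005,-0.0014,0.016,0],[0.35,-0.001,-0.0028,0.020,0]]' && python3 - <<'E'
from h import *
p=capture('scene')
print(readout.state()['force'],readout.state()['eef_pos'],[d['location'] for d in landmark_of('leaf_edge',p)[:1]])
p=capture('top');print([d['location'] for d in landmark_of('leaf_edge',p)[:1]])
E
```

```text
time: 16.15
eef_pos: [640.2, 123.0, 49.5]
ee_rot: [-2.569, -1.804, -0.009]
force: [2.2, 8.1, 0.9]
opening: 0.349
finger_force: 4.4
[0.42247206 8.6562832  1.51223543] [640.15421325 122.81826863  50.20601499] []
[[633.1, 112.0, 90.5]]
```

```bash
python3 -m inch '[[0.35,-0.0014,-0.0038,0.009,0],[0.35,-0.0027,-0.0075,0.016,0],[0.35,-0.0041,-0.0113,0.024,0],[0.35,-0.0058,-0.016,0.031,0],[0.35,-0.0082,-0.0226,0.041,0]]' && python3 - <<'E'
from h import *
st=np.array([597,6]);X=np.array([.94,-.34]);Y=np.array([.34,.94])
s=readout.state();print(s['force'],s['eef_pos'],(s['eef_pos'][:2]-st)@Y)
for c in ('scene','top'):
    p=capture(c);C=cloud(p)
    print([d['location'].__repr__() for d in landmark_of('leaf_edge',p)[:1]])
    for m in masks_of('leaf',p)[:1]:
        q=C[m['pixels']&(p['range_z']>0)];v=(q[:,:2]-st)@Y;x=(q[:,:2]-st)@X;k=(q[:,2]>54)&(v>15)&(abs(x)<60);print('theta',np.median(np.arctan2(q[k,2]-58,v[k])),k.sum(),np.percentile(q[k,2],98))
E
```

```text
time: 16.85
eef_pos: [632.1, 100.7, 91.5]
ee_rot: [-2.569, -1.805, -0.01]
force: [0.7, 6.7, 3.0]
opening: 0.349
finger_force: 3.1
[0.67693555 6.68510915 2.97695442] [632.12223768 100.6629387   91.48850673] 100.9247231894403
[]
theta 0.7570180053722079 371 135.52330928134938
['[626.3, 87.0, 133.0]']
theta 0.7808229242329736 620 128.62245393934126
```

```bash
python3 -m inch '[[0.35,-0.0031,-0.0085,0.008,0],[0.35,-0.0061,-0.017,0.014,0],[0.35,-0.0095,-0.0263,0.019,0],[0.35,-0.013,-0.0357,0.024,0],[0.35,-0.0167,-0.046,0.028,0]]' && python3 -m inch '[[0.35,-0.004,-0.0113,0.001,0],[0.35,-0.008,-0.0226,0.002,0],[0.35,-0.012,-0.0338,0.003,0],[0.35,-0.016,-0.0451,0.003,0],[0.35,-0.020,-0.0564,0.003,0]]' &&  python3 - <<'E'
from h import *
st=np.array([597,6]);X=np.array([.94,-.34]);Y=np.array([.34,.94])
s=readout.state();print(s['force'],s['eef_pos'],(s['eef_pos'][:2]-st)@Y)
for c in ('scene','top'):
    p=capture(c);C=cloud(p)
    print([d['location'].__repr__() for d in landmark_of('leaf_edge',p)[:1]])
    for m in masks_of('leaf',p)[:1]:
        q=C[m['pixels']&(p['range_z']>0)];v=(q[:,:2]-st)@Y;x=(q[:,:2]-st)@X;k=(q[:,2]>75)&(abs(x)<60);print('theta',np.median(np.arctan2(q[k,2]-56,v[k])),k.sum(),np.percentile(q[k,2],98))
E
```

```text
time: 17.65
eef_pos: [613.5, 50.8, 116.9]
ee_rot: [-2.571, -1.806, 0.002]
force: [2.2, 1.5, 0.8]
opening: 0.351
finger_force: 0.9
time: 18.15
eef_pos: [593.1, -5.6, 119.4]
ee_rot: [-2.57, -1.805, 0.002]
force: [0.4, 1.2, 0.2]
opening: 0.348
finger_force: 0.6
[0.41386429 1.24499881 0.22546655] [593.0614352   -5.64751197 119.42883767] -12.287773285738925
['[581.7, -20.2, 165.6]']
theta 1.7955212132290346 965 166.6361465158947
[]
```

```bash
python3 -m inch '[[0.35,-0.0048,-0.0132,-0.004,0],[0.35,-0.0092,-0.0254,-0.011,0],[0.35,-0.0133,-0.0367,-0.02,0],[0.35,-0.017,-0.047,-0.031,0],[0.35,-0.02,-0.0555,-0.043,0]]' && python3 -m inch '[[0.35,-0.0027,-0.0075,-0.012,0],[0.35,-0.0041,-0.0113,-0.025,0],[0.35,-0.0054,-0.015,-0.037,0],[0.35,-0.0057,-0.016,-0.046,0],[0.35,-0.0057,-0.016,-0.051,0]]' && python3 -m inch '[[0.35,0,0,-0.002,0],[0.35,0,0,-0.004,0],[0.35,0,0,-0.004,0]]' && python3 - <<'E'
from h import *
st=np.array([597,6]);X=np.array([.94,-.34]);Y=np.array([.34,.94])
s=readout.state();print(s['force'],s['eef_pos'],(s['eef_pos'][:2]-st)@Y)
for c in ('scene','top'):
    p=capture(c);C=cloud(p)
    print([d['location'].__repr__() for d in landmark_of('leaf_edge',p)[:1]])
    for m in masks_of('leaf',p)[:1]:
        q=C[m['pixels']&(p['range_z']>0)];v=(q[:,:2]-st)@Y;x=(q[:,:2]-st)@X;k=(q[:,2]>45)&(abs(x)<60)&(v<-20)&(q[:,2]<90)
        print(k.sum(),np.percentile(q[k,2],[5,50,95]),np.polyfit(v[k],q[k,2],1))
E
```

```text
time: 18.95
eef_pos: [573.6, -61.5, 76.2]
ee_rot: [2.571, 1.805, -0.0]
force: [1.1, 1.1, 0.1]
opening: 0.348
finger_force: 0.4
time: 19.45
eef_pos: [567.9, -76.4, 28.3]
ee_rot: [-2.569, -1.805, 0.005]
force: [-17.7, 2.6, 36.8]
opening: 0.348
finger_force: 18.5
time: 19.75
eef_pos: [567.9, -76.4, 28.3]
ee_rot: [-2.568, -1.806, 0.006]
force: [-21.4, 2.2, 35.8]
opening: 0.352
finger_force: 17.9
[-21.38421301   2.19642636  35.83157092] [567.93425714 -76.40124453  28.34357892] -87.33952243022007
['[552.5, -100.8, 53.3]']
1440 [56.61917056 58.9340067  61.21456506] [4.12131830e-03 5.91425211e+01]
[]
73 [55.80168836 59.17471307 63.45881828] [-2.89459552e-02  5.86198158e+01]
```

The leaf is down on its stop. I'll lift off, move clear and check.

```bash
python3 -m inch '[[0.35,0,0,0.01,0],[0.35,0,0,0.03,0],[0.35,0,0,0.08,0],[0.35,0,0,0.13,0],[0.35,0,0,0.16,0]]' && python3 -m inch '[[0.35,-0.04,-0.03,0,0],[0.35,-0.07,-0.07,0,0],[0.35,-0.09,-0.12,0,0],[0.35,-0.1,-0.16,0,0],[0.35,-0.1,-0.2,0,0]]' && python3 - <<'E'
from h import *
st=np.array([597,6]);X=np.array([.94,-.34]);Y=np.array([.34,.94])
s=readout.state();print(s['force'],s['eef_pos'])
for c in ('top','scene'):
    p=capture(c);C=cloud(p)
    for n in ['leaf_edge','jar','short_jar','heatsink','cup','lens_ring','screwdriver','wrench']:
        print(n,[(np.round(d['location']).tolist(),round(d['confidence'],2)) for d in landmark_of(n,p)[:1]])
    for m in masks_of('leaf',p)[:1]:
        q=C[m['pixels']&(p['range_z']>0)];v=(q[:,:2]-st)@Y;k=(q[:,2]>45)&(v<-20)&(q[:,2]<90)
        print(k.sum(),np.polyfit(v[k],q[k,2],1),cv2.minAreaRect(q[k,:2].astype(np.float32)))
cv2.imwrite('pics/s9.png',cv2.resize(p['pixels'][130:350,170:430,::-1],None,fx=3,fy=2.7))
E
```

```text
time: 20.55
eef_pos: [570.1, -76.2, 186.6]
ee_rot: [2.567, 1.804, 0.006]
force: [-0.2, 0.8, 0.3]
opening: 0.348
finger_force: 0.0
time: 21.05
eef_pos: [467.2, -277.7, 182.2]
ee_rot: [2.571, 1.805, 0.0]
force: [-0.3, -0.1, -0.5]
opening: 0.348
finger_force: 0.0
[-0.29673679 -0.09786817 -0.50048843] [ 467.17119026 -277.7105099   182.17485558]
leaf_edge [([555.0, -108.0, 55.0], 0.78)]
jar [([463.0, -39.0, 2.0], 0.7)]
short_jar [([484.0, 89.0, -1.0], 0.67)]
heatsink [([728.0, -134.0, -2.0], 0.7)]
cup [([768.0, 21.0, -3.0], 0.83)]
lens_ring [([564.0, -225.0, 4.0], 0.78)]
screwdriver [([426.0, 453.0, -2.0], 0.77)]
wrench [([371.0, -451.0, 0.0], 0.57)]
1521 [1.91619174e-03 5.91217987e+01] ((574.0427856445312, -58.851646423339844), (97.40591430664062, 124.21916198730469), 70.22370910644531)
leaf_edge [([553.0, -101.0, 54.0], 0.63)]
jar [([461.0, -34.0, 1.0], 0.56)]
short_jar [([483.0, 92.0, 2.0], 0.84)]
heatsink [([732.0, -130.0, -2.0], 0.74)]
cup [([763.0, 26.0, 5.0], 0.83)]
lens_ring [([558.0, -220.0, 4.0], 0.79)]
screwdriver [([423.0, 455.0, -2.0], 0.69)]
wrench [([371.0, -447.0, 2.0], 0.57)]
1925 [1.79205512e-03 5.90635574e+01] ((570.8458251953125, -57.56916046142578), (97.18853759765625, 127.28996276855469), 70.0759048461914)
```

View pics/s9.png

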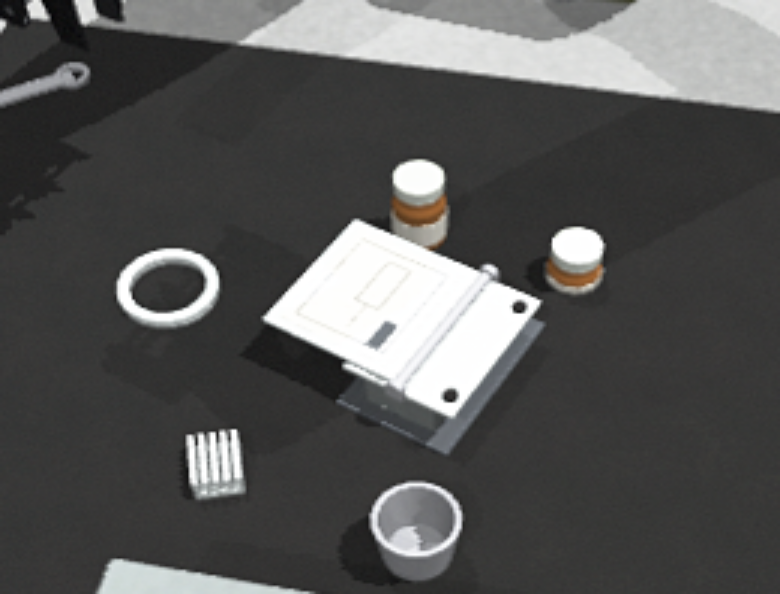

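The leaf (around (370,310)) lies flat on the -y side. The jar stands upright and clear at (418,205), and nothing else has moved.

```bash
python3 -c "from bench import workorder;print(workorder.hand_in())"
```

```text
the job is handed in; nothing more can be done
None
```

The leaf lies flat on the stand's -y side and the jar stands upright about 26 mm clear of it, though my first two pushes were too high and briefly tilted the jar; the other things are where they were, and the job is handed in.

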